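# Pack and clamp a glued slide box

### The job

The blue-grey slide box in the bench clamp has just been glued and must be pressed until the glue grips, but the red-handled jaw has only a short stroke. Stand blue spacers upright and square, side by side in the gap between jaw and box, pushing the box back towards the yellow sprung pad, until there is no room for another; leave any spacer not needed on the bench, clear of the clamp, and do not disturb the timer, marker, gauze or dropper bottle. Then push the jaw in until the stack closes and the yellow pad is pressed about half-way in, and finish while still holding the jaw there: it springs back when let go.

Things in the scene. Friction and masses are not known exactly. Their poses are not given: they have to be found in the camera images.
- clamp: fixed bench clamp bed: aluminium plate 150 x 310 mm, 8 mm thick, on the bench. Its y axis is the clamping direction: jaw at the -y end, end stop at the +y end. Origin: underside of the plate, on the middle line (x = 0), plate from y -140 to +170 mm. Two steel fences 10 mm high above the plate, inner faces at x = -52 and +52 mm, guide the box. Things in the clamp stand on the plate top, 8 mm above the bench. With the jaw fully back its pressing face is at y = -70 mm.
- jaw (a joint): travel of the sliding jaw towards +y of the clamp, m: 0 fully back (as at the start), 0.022 is the end of its stroke. A light spring (1 to 3 N) returns it when released.
- jaw_grip (a point): centre of the red handle fin on top of the grey jaw; fin 24 mm along clamp x, 20 mm along clamp y, 38 mm tall above the jaw's shoulder (shoulder 19 mm below this point, fin top 20 mm above it). Axes as the clamp's. The jaw block below is 70 x 35 mm; its pressing face lies 17.5 mm towards +y from this point.
- pad (a joint): how far the yellow sprung pad of the end stop is pressed in towards +y, m: 0 free, 0.012 right in. About 0.9 N per mm.
- pad_face (a point): centre of the yellow pad's face (70 x 30 mm) that touches the box; it faces the clamp's -y. The end stop (grey, 36 mm high) is pinned in one of two index slots 20 mm apart, so the space between pad and jaw needs two or three spacers; a spare black pin stands in the other slot.
- box_mid (a point): centre of the loose closed slide box, blue-grey, 95 mm (x) by 104 mm (y) by 37 mm high, about 0.25 kg, lying flat in the clamp with its y axis along the clamp's y; its ends are 52 mm either side of this point along y. At the start it stands off the pad and slides on the plate.
- spacer_1_mid (a point): half-way up a loose blue plastic spacer, 76 mm tall, upright: lower body 60 mm wide (its x) by 20 mm thick (its y) by 38 mm high, and on it a grip tab 24 mm wide (x) by 20 mm thick (y), another 38 mm tall. The point is 38 mm above its underside, at shoulder height. 60 g. All three spacers are alike; not all may be needed.
- spacer_2_mid (a point): half-way up a loose blue plastic spacer, 76 mm tall, upright: lower body 60 mm wide (its x) by 20 mm thick (its y) by 38 mm high, and on it a grip tab 24 mm wide (x) by 20 mm thick (y), another 38 mm tall. The point is 38 mm above its underside, at shoulder height. 60 g. All three spacers are alike; not all may be needed.
- spacer_3_mid (a point): half-way up a loose blue plastic spacer, 76 mm tall, upright: lower body 60 mm wide (its x) by 20 mm thick (its y) by 38 mm high, and on it a grip tab 24 mm wide (x) by 20 mm thick (y), another 38 mm tall. The point is 38 mm above its underside, at shoulder height. 60 g. All three spacers are alike; not all may be needed.
- timer_1: loose white bench timer 68x64x20 mm, not to be disturbed; origin under its centre
- marker_1: loose black marker 134 mm long, 13 mm thick, lying; not to be disturbed; origin under its centre
- gauze_1: loose white gauze pack 35x35x21 mm, not to be disturbed; origin under its centre
- dropper_1: loose dropper bottle with black teat and blue band, 22 mm across, 77 mm tall, not to be disturbed; origin under its centre

How it is judged (in metres and radians):
On the way, in this order (a step that is already met when the one before it is completed fails the run):
1. a first spacer stands upright in the gap (((x of spacer_1_mid in the frame of clamp between -0.015 and 0.015 m and y of spacer_1_mid in the frame of clamp between -0.065 and 0.04 m and height (world z) of spacer_1_mid between 0.041 and 0.051 m and angle between spacer_1_mid's own z axis and vertical below 0.1 rad and angle between the y axis of spacer_1_mid and the y axis of clamp, either way round below 0.12 rad) or (x of spacer_2_mid in the frame of clamp between -0.015 and 0.015 m and y of spacer_2_mid in the frame of clamp between -0.065 and 0.04 m and height (world z) of spacer_2_mid between 0.041 and 0.051 m and angle between spacer_2_mid's own z axis and vertical below 0.1 rad and angle between the y axis of spacer_2_mid and the y axis of clamp, either way round below 0.12 rad) or (x of spacer_3_mid in the frame of clamp between -0.015 and 0.015 m and y of spacer_3_mid in the frame of clamp between -0.065 and 0.04 m and height (world z) of spacer_3_mid between 0.041 and 0.051 m and angle between spacer_3_mid's own z axis and vertical below 0.1 rad and angle between the y axis of spacer_3_mid and the y axis of clamp, either way round below 0.12 rad))), for 0.2 s.
2. two spacers stand upright and square in the gap (((x of spacer_1_mid in the frame of clamp between -0.015 and 0.015 m and y of spacer_1_mid in the frame of clamp between -0.065 and 0.04 m and height (world z) of spacer_1_mid between 0.041 and 0.051 m and angle between each of spacer_1_mid, spacer_2_mid's own z axis and vertical below 0.1 rad and angle between the y axis of each of spacer_1_mid, spacer_2_mid and the y axis of clamp, either way round below 0.12 rad and x of spacer_2_mid in the frame of clamp between -0.015 and 0.015 m and y of spacer_2_mid in the frame of clamp between -0.065 and 0.04 m and height (world z) of spacer_2_mid between 0.041 and 0.051 m) or (x of spacer_1_mid in the frame of clamp between -0.015 and 0.015 m and y of spacer_1_mid in the frame of clamp between -0.065 and 0.04 m and height (world z) of spacer_1_mid between 0.041 and 0.051 m and angle between each of spacer_1_mid, spacer_3_mid's own z axis and vertical below 0.1 rad and angle between the y axis of each of spacer_1_mid, spacer_3_mid and the y axis of clamp, either way round below 0.12 rad and x of spacer_3_mid in the frame of clamp between -0.015 and 0.015 m and y of spacer_3_mid in the frame of clamp between -0.065 and 0.04 m and height (world z) of spacer_3_mid between 0.041 and 0.051 m) or (x of spacer_2_mid in the frame of clamp between -0.015 and 0.015 m and y of spacer_2_mid in the frame of clamp between -0.065 and 0.04 m and height (world z) of spacer_2_mid between 0.041 and 0.051 m and angle between each of spacer_2_mid, spacer_3_mid's own z axis and vertical below 0.1 rad and angle between the y axis of each of spacer_2_mid, spacer_3_mid and the y axis of clamp, either way round below 0.12 rad and x of spacer_3_mid in the frame of clamp between -0.015 and 0.015 m and y of spacer_3_mid in the frame of clamp between -0.065 and 0.04 m and height (world z) of spacer_3_mid between 0.041 and 0.051 m))), for 0.2 s.
At the end, for the whole second after the job is handed in: robot still pushing the jaw (over 2 N, jaw in over 3 mm), pad pressed in 3 to 10 mm and at rest; 2 or 3 spacers upright (0.1 rad) on the plate between jaw and box, square (0.12 rad), within 15 mm of the middle line; any other on the bench over 0.1 m from the clamp origin; box flat (value of joint pad between 0.003 and 0.01 m and value of joint jaw above 0.003 m and contact force between any of the fingers, the arm and jaw above 2 N and ((x of spacer_1_mid in the frame of clamp between -0.015 and 0.015 m and y of spacer_1_mid in the frame of clamp between -0.065 and 0.04 m and height (world z) of spacer_1_mid between 0.041 and 0.051 m and angle between each of spacer_1_mid, spacer_2_mid's own z axis and vertical below 0.1 rad and angle between the y axis of each of spacer_1_mid, spacer_2_mid and the y axis of clamp, either way round below 0.12 rad and x of spacer_2_mid in the frame of clamp between -0.015 and 0.015 m and y of spacer_2_mid in the frame of clamp between -0.065 and 0.04 m and height (world z) of spacer_2_mid between 0.041 and 0.051 m) or (x of spacer_1_mid in the frame of clamp between -0.015 and 0.015 m and y of spacer_1_mid in the frame of clamp between -0.065 and 0.04 m and height (world z) of spacer_1_mid between 0.041 and 0.051 m and angle between each of spacer_1_mid, spacer_3_mid's own z axis and vertical below 0.1 rad and angle between the y axis of each of spacer_1_mid, spacer_3_mid and the y axis of clamp, either way round below 0.12 rad and x of spacer_3_mid in the frame of clamp between -0.015 and 0.015 m and y of spacer_3_mid in the frame of clamp between -0.065 and 0.04 m and height (world z) of spacer_3_mid between 0.041 and 0.051 m) or (x of spacer_2_mid in the frame of clamp between -0.015 and 0.015 m and y of spacer_2_mid in the frame of clamp between -0.065 and 0.04 m and height (world z) of spacer_2_mid between 0.041 and 0.051 m and angle between each of spacer_2_mid, spacer_3_mid's own z axis and vertical below 0.1 rad and angle between the y axis of each of spacer_2_mid, spacer_3_mid and the y axis of clamp, either way round below 0.12 rad and x of spacer_3_mid in the frame of clamp between -0.015 and 0.015 m and y of spacer_3_mid in the frame of clamp between -0.065 and 0.04 m and height (world z) of spacer_3_mid between 0.041 and 0.051 m)) and ((x of spacer_1_mid in the frame of clamp between -0.015 and 0.015 m and y of spacer_1_mid in the frame of clamp between -0.065 and 0.04 m and height (world z) of spacer_1_mid between 0.041 and 0.051 m and angle between spacer_1_mid's own z axis and vertical below 0.1 rad and angle between the y axis of spacer_1_mid and the y axis of clamp, either way round below 0.12 rad) or (height (world z) of spacer_1_mid below 0.043 m and horizontal distance between spacer_1_mid and clamp above 0.1 m)) and ((x of spacer_2_mid in the frame of clamp between -0.015 and 0.015 m and y of spacer_2_mid in the frame of clamp between -0.065 and 0.04 m and height (world z) of spacer_2_mid between 0.041 and 0.051 m and angle between spacer_2_mid's own z axis and vertical below 0.1 rad and angle between the y axis of spacer_2_mid and the y axis of clamp, either way round below 0.12 rad) or (height (world z) of spacer_2_mid below 0.043 m and horizontal distance between spacer_2_mid and clamp above 0.1 m)) and ((x of spacer_3_mid in the frame of clamp between -0.015 and 0.015 m and y of spacer_3_mid in the frame of clamp between -0.065 and 0.04 m and height (world z) of spacer_3_mid between 0.041 and 0.051 m and angle between spacer_3_mid's own z axis and vertical below 0.1 rad and angle between the y axis of spacer_3_mid and the y axis of clamp, either way round below 0.12 rad) or (height (world z) of spacer_3_mid below 0.043 m and horizontal distance between spacer_3_mid and clamp above 0.1 m)) and angle between box_mid's own z axis and vertical below 0.06 rad and velocity of joint jaw between -0.01 and 0.01 m/s and velocity of joint pad between -0.01 and 0.01 m/s); the arm keeps its last pose, push and grip.
It fails at once if the white bench timer is displaced by more than 25 mm (distance of timer_1 from where it was at the start of the episode above 0.025 m).
It fails at once if the black marker is displaced by more than 25 mm (distance of marker_1 from where it was at the start of the episode above 0.025 m).
It fails at once if the gauze pack is displaced by more than 25 mm (distance of gauze_1 from where it was at the start of the episode above 0.025 m).
It fails at once if the blue-banded dropper bottle is displaced by more than 25 mm (distance of dropper_1 from where it was at the start of the episode above 0.025 m).
It also fails if it takes over 72 s, if anything falls off the work surface, if the arm or the gripper's body presses on something with over 40 N, if the wrist force passes 120 N, or if a joint passes its speed limit or range.

### The arm

A 6-joint arm with a two-finger parallel gripper is mounted at the origin on a cart in front of the work surface, level with it; the furniture and walls round the work are solid. World frame = base frame: x ahead of the robot, y to its left, z up, the work surface at z = 0. Lengths are in m, angles in degrees, forces in N, time in s.
With the tool pointing down it reaches from about 0.35 to 0.975 m from the base axis. Payload 17.4 kg.
Tool frame: the origin (TCP) lies on the centre line of the jaws, within the pads' length; the fingertips stand 8 mm ahead of it and the grasp point (between the pads) lies 11 mm behind it; z points along the fingers, y is the direction in which the jaws open and shut (so a half turn about z gives the same grasp; the last joint's range is limited). The gripper opens to 85 mm and grips with 20 to 120 N. Pads are 22 mm wide; open, the fingers measure 114 mm over their backs; the gripper's body (76 mm by 85 mm) begins 54 mm behind the grasp point. The pads swing forward as they close: fully open they stand 13 mm farther back than shut.
Start: joints at [-71.666, 6.646, 82.598, -0, 90.757, -2.166], TCP at [0.236, -0.632, 0.239] pointing down, gripper open.
Joint ranges: [-162.19, 162.19], [-47.58, 125.68], [4.15, 143.07], [-65.23, 245.23], [0.69, 171.88], [-170.13, 170.13]. Speed limits (degrees/s): [108.29, 108.29, 127.2, 180, 180, 180].

### API

Orientations are given as [roll, pitch, yaw] about the fixed x, y, z axes, in that order (R = Rz(yaw) Ry(pitch) Rx(roll)).
In Python, from workcell import arm gives the robot as it stands.
- The arm moves only by the shell command python3 -m crank 'ROWS' [OPENING] [FORCE]. ROWS is JSON, a list of rows, each a list of 2 entries, a list of its own where there are three numbers: the shift along the tool's x, y, z in m, then the turn about the tool's z in rad. In form: [[[x, y, z], twist], ...]. A call has 1 to 12 rows; each row is the pose to reach, as a shift and turn from the pose commanded when the call began, along the tool's axes at that moment; what a row does not reach only later rows make up. A row lasts 1/12 s, in which the tool goes at most 41.7 mm and 7.16 degrees, less where a joint would pass 70% of its speed; a pose out of reach is approached as far as the arm can. A call with a gripper value outside its range is refused whole. OPENING is the opening, from 0 (shut) to 1 (fully open), set as the call begins (- or left out, the last holds). The fingers move at their own pace and stop on an object; FORCE is the grip in N (left out, the last holds). Time passes only in rows, so rows that repeat a pose let the fingers close. It gives the time, the measured TCP pose, the force and the opening at its end, in the units of the state.
- arm.sense(): the state, without advancing time (a new reading comes with each control period).
- arm.grab_frame(name): name is "scene" or "top" or "wrist"; returns a dict with "image" (384x512x3 uint8, red, green, blue), "depth" (384x512 float32, m along the optical axis (not along the pixel's ray), 0 where there is no reading), "K" (3x3 intrinsics, pixels), "extrinsics" (4x4, takes a point from camera to world coordinates). Camera axes: x right, y down, z forward; pixel columns grow to the right and rows downward; lengths in m; the calibration is good to about 2 mm. A picture is of the moment at which its call begins.
- arm.hand_in(): hands the job in, once; it reports no verdict.
The state is a dict: "time_s": time; "q": joint angles; "joint_vel": joint speeds; "tau": joint torques, N m; "ee_pos": TCP position; "tcp_rot": TCP orientation; "contact_force": force on the tool from outside, world axes, zero at the start; "moment": the same for the moment, N m; "opening": finger opening in m.
Only numpy, scipy, OpenCV 4.12 (cv2) and the standard library are available. Lean on these libraries where they do the work, as an engineer would, in place of code of your own. Each camera call takes 0.05 s, during which the arm holds its last target. There are 200 camera calls.

## Working session

There is one attempt and no reset: what is moved stays moved. The work goes in short steps, Python scripts to look and compute and a shell command to move; the robot and the scene stay as the last step left them, time stands still between calls to the robot, and variables do not carry over. Pictures are saved under pics/ and viewed, about 8 in all and at most 12, crops included, and the job is handed in when it is done.

```bash
mkdir -p pics; ls
cat > h.py <<'E'
import numpy as np, cv2
from workcell import arm
def shot(n):
    f=arm.grab_frame(n); np.savez(f'/tmp/{n}.npz',**f); return f
def load(n): return dict(np.load(f'/tmp/{n}.npz'))
def cloud(f):
    h,w=f['depth'].shape; u,v=np.meshgrid(np.arange(w),np.arange(h)); K=f['K']; d=f['depth']
    P=np.stack([(u-K[0,2])/K[0,0]*d,(v-K[1,2])/K[1,1]*d,d],-1)
    return P@f['extrinsics'][:3,:3].T+f['extrinsics'][:3,3]
def save(f,name,s=1): cv2.imwrite('pics/'+name,cv2.resize(f['image'][:,:,::-1],None,fx=s,fy=s))
E
python3 - <<'E'
from h import *
s=arm.sense();print(s)
a=shot('top');b=shot('scene')
save(a,'top0.png',1.5);save(b,'scene0.png',1.5)
for f in(a,b):print(f['extrinsics'].round(3).tolist(),f['K'].tolist())
E
```

```text
pics
{'time_s': 0.0, 'q': array([-7.16656097e+01,  6.67389252e+00,  8.26372141e+01,  7.52924303e-04,
        9.07564892e+01, -2.16644275e+00]), 'joint_vel': array([ 0.00821243,  0.04900282,  0.02509151,  0.05027037, -0.03347209,
       -0.05480439]), 'tau': array([ 1.56330985e-03, -7.31988931e+01, -6.32487845e+01,  1.25537185e-04,
        6.23716362e-03, -4.78735114e-05]), 'ee_pos': array([ 0.23632688, -0.63207353,  0.23854899]), 'tcp_rot': array([-1.79932481e+02, -3.30762733e-03,  2.05008406e+01]), 'contact_force': array([ 0.34773306,  0.00609793, -0.66490147]), 'moment': array([0.02042704, 0.06295442, 0.00326567]), 'opening': 0.08553689431052369}
[[0.001, -0.993, 0.114, 0.375], [-1.0, -0.001, -0.003, 0.012], [0.004, -0.114, -0.993, 1.402], [0.0, 0.0, 0.0, 1.0]] [[472.3676573117408, 0.0, 255.33111946492554], [0.0, 472.3676573117408, 198.73670350328547], [0.0, 0.0, 1.0]]
[[-0.876, -0.265, 0.402, 0.136], [-0.482, 0.487, -0.728, 0.72], [-0.003, -0.832, -0.555, 0.634], [0.0, 0.0, 0.0, 1.0]] [[394.41181776936367, 0.0, 256.8572679911589], [0.0, 394.41181776936367, 186.1227555736664], [0.0, 0.0, 1.0]]
```

View pics/top0.png

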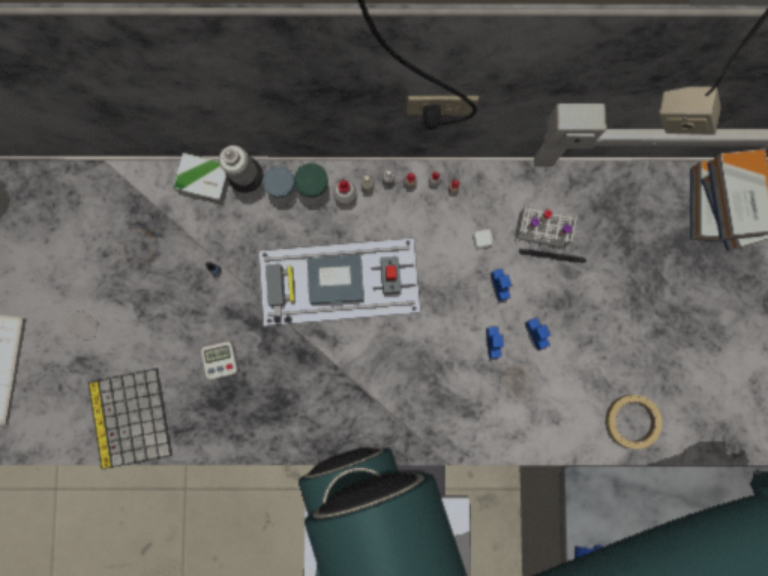

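View pics/scene0.png

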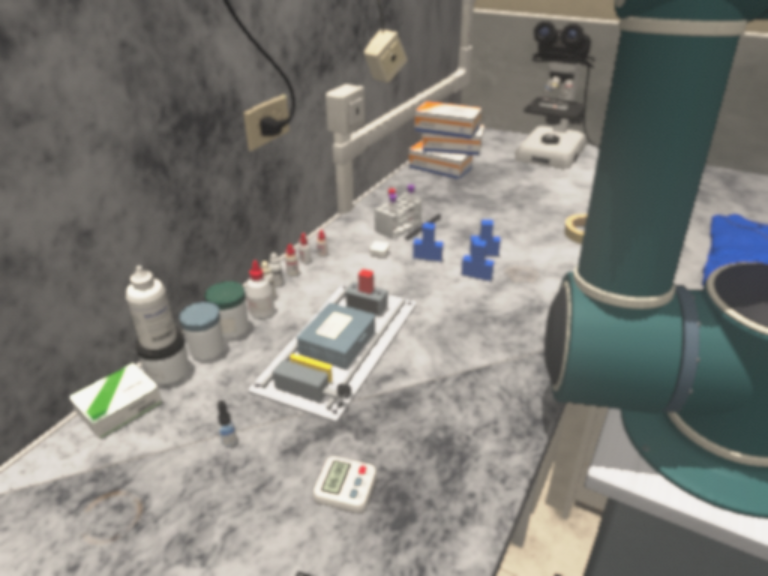

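The top view shows the clamp at px ~(340,282) with the jaw's red fin at (391,273), yellow pad at (291,285) and box at (335,278). The spacers are at (501,285), (495,342) and (539,333), the marker at (552,255) and the gauze at (484,239). The scene view shows all three spacers upright.

```bash
cat >> h.py <<'E'
def hsv(f): return cv2.cvtColor(f['image'],cv2.COLOR_RGB2HSV)
def rect(p):  # xy points m -> centre, long side, short side, angle(deg) of long side
    (cx,cy),(a,b),t=cv2.minAreaRect((p*1000).astype(np.float32))
    if a<b:a,b,t=b,a,t+90
    return np.array([cx,cy,a,b,(t+90)%180-90]).round(1)
def blobs(m,amin=15):
    n,l,s,c=cv2.connectedComponentsWithStats(m.astype(np.uint8))
    return [(l==i) for i in range(1,n) if s[i,4]>=amin]
def plane(f,mask_or_uv,z):
    uv=mask_or_uv
    if uv.dtype==bool: v,u=np.nonzero(uv); uv=np.c_[u,v]
    K=f['K'];E=f['extrinsics']
    r=np.c_[(uv[:,0]-K[0,2])/K[0,0],(uv[:,1]-K[1,2])/K[1,1],np.ones(len(uv))]@E[:3,:3].T
    return (E[:3,3]+r*((z-E[2,3])/r[:,2])[:,None])[:,:2]
E
python3 - <<'E'
from h import *
f=load('top');H=hsv(f);P=cloud(f);h,s,v=[H[...,i] for i in range(3)]
R=np.zeros(h.shape,bool);R[90:310,100:450]=1
blue=(h>100)&(h<125)&(s>150)&R
for m in blobs(blue,60):
    t=m&(P[...,2]>.06); b=m&(P[...,2]<.06)&(P[...,2]>.025)
    print('sp',m.sum(),P[m][:,2].max().round(3),'tab',rect(plane(f,t,.076)),'n',t.sum(),'body',rect(plane(f,b,.038)), 'tab-cloud',P[t].mean(0).round(4))
for nm,c,z in(('red',((h<6)|(h>174))&(s>150),None),('yel',(h>20)&(h<35)&(s>120),None)):
    for m in blobs(c&R,12):
        zz=np.percentile(P[m][:,2],80); print(nm,zz.round(3),rect(plane(f,m,zz)),m.sum())
Z=P[...,2]
box=R&(Z>.035)&(Z<.055)&(P[...,0]>.3)&(P[...,0]<.6)
for m in blobs(box,60): zz=np.median(Z[m]);print('z.045',zz.round(3),rect(plane(f,m,zz)),m.sum())
pl=R&(v>150)&(s<45)
for m in blobs(pl,300): print('white',np.median(Z[m]).round(4),rect(plane(f,m,.008)),m.sum())
E
```

```text
sp 152 1.402 tab [ 563.1 -218.2   31.6   18.1   17.4] n 55 body [ 558.7 -219.7   56.    18.9   14.8] tab-cloud [ 0.556  -0.2151  0.0993]
sp 167 0.083 tab [ 464.3 -289.4   22.4   20.3   25.5] n 57 body [ 463.5 -289.8   55.    19.6   23.6] tab-cloud [ 0.4638 -0.2894  0.075 ]
sp 145 1.402 tab [ 451.5 -202.3   32.2   20.3   15.9] n 59 body [ 446.5 -203.9   52.9   17.8    3.8] tab-cloud [ 0.4461 -0.2003  0.0974]
red 0.063 [765.  -44.9  12.   10.5 -27.1] 16
red 0.102 [7.36e+02 8.23e+01 1.73e+01 1.69e+01 1.00e-01] 38
red 0.056 [ 7.536e+02 -1.299e+02  9.100e+00  8.800e+00 -6.000e-01] 13
red 0.093 [ 685.6 -300.9    8.9    8.5   -1.4] 14
red 0.086 [574.9  -6.3  25.   16.7   8.1] 51
yel 0.043 [558.9 186.6  64.9   7.2   4.5] 60
z.045 0.045 [561.7 100.1 107.7  76.  -89.9] 931
z.045 0.046 [571.6  -6.9  59.   35.2   4.6] 177
z.045 0.044 [557.7 217.4  79.8  31.8   4. ] 291
z.045 0.041 [560.4 189.   68.1  12.4   6.5] 71
z.045 0.039 [ 465.1 -291.3   59.2   20.9   25.4] 98
z.045 0.039 [ 448.1 -206.8   59.    20.9    6.7] 83
white 0.0343 [758.5 360.1  87.8  52.5 -56.7] 305
white 0.0089 [569.3  95.6 308.2 148.2 -85. ] 2394
```

```bash
cat > go.py <<'E'
# python3 go.py x y z yaw : shift/turn in tool axes from present pose
import sys
from h import *
from scipy.spatial.transform import Rotation as Ro
s=arm.sense();x,y,z,t=map(float,sys.argv[1:5])
R=Ro.from_euler('xyz',s['tcp_rot'],degrees=True).as_matrix()
print('t',s['time_s'],'shift',(R.T@(np.array([x,y,z])-s['ee_pos'])).round(4),'turn',np.radians(s['tcp_rot'][2]-t).round(4),'now',s['ee_pos'].round(4),s['tcp_rot'].round(2))
E
python3 go.py 0.448 -0.205 0.20 95.5
```

```text
t 0.1 shift [ 0.3478 -0.3259  0.039 ] turn -1.3089 now [ 0.2364 -0.6321  0.2386] [-179.94   -0.     20.5 ]
```

```bash
python3 -m crank '[[[0.348,-0.326,0.039],-1.309],[[0.348,-0.326,0.039],-1.309],[[0.348,-0.326,0.039],-1.309],[[0.348,-0.326,0.039],-1.309],[[0.348,-0.326,0.039],-1.309],[[0.348,-0.326,0.039],-1.309],[[0.348,-0.326,0.039],-1.309],[[0.348,-0.326,0.039],-1.309],[[0.348,-0.326,0.039],-1.309],[[0.348,-0.326,0.039],-1.309],[[0.348,-0.326,0.039],-1.309],[[0.348,-0.326,0.039],-1.309]]' 0.6 40
cat > spw.py <<'E'
# spacers seen from the wrist camera
from h import *
f=shot('wrist');save(f,'w.png',1.2);H=hsv(f);P=cloud(f)
m0=(H[...,0]>100)&(H[...,0]<125)&(H[...,1]>130)&(f['depth']>0)
for m in blobs(m0,200):
    Z=P[...,2]
    t=m&(Z>.068)&(Z<.085); b=m&(abs(Z-.038)<.008)
    print(m.sum(),'tab',rect(P[t][:,:2]) if t.sum()>20 else None,'zt',np.median(Z[t]).round(4),'body+tab',rect(P[t|b][:,:2]))
E
python3 spw.py; python3 go.py .448 -.205 .05 95.5; cp pics/w.png pics/w1.png
```

```text
time_s: 1.1
ee_pos: [0.4491, -0.2015, 0.1998]
tcp_rot: [180.0, -0.1, 95.9]
contact_force: [0.3, -0.3, -0.6]
opening: 0.0513
1008 tab [ 446.5 -206.    23.1   18.5    5.3] zt 0.075 body+tab [ 446.4 -206.2   57.9   19.     4.5]
602 tab [ 559.3 -221.9   23.1   18.7   14.2] zt 0.0748 body+tab [ 567.6 -219.6   40.4   18.8   15.4]
230 tab None zt nan body+tab [ 538.9 -227.3   18.7   16.8  -74.1]
256 tab None zt nan body+tab [ 482.4 -283.3   19.3   19.    24.8]
387 tab [ 464.3 -291.4   22.9   19.2   24.5] zt 0.0749 body+tab [ 464.3 -291.4   22.9   19.2   24.5]
t 1.15 shift [-0.0047 -0.0023  0.1496] turn 0.0042 now [ 0.4498 -0.2004  0.1996] [ 1.7999e+02 -9.0000e-02  9.5740e+01]
  return _methods._mean(a, axis=axis, dtype=dtype,
  ret = ret.dtype.type(ret / rcount)
```

View pics/w1.png

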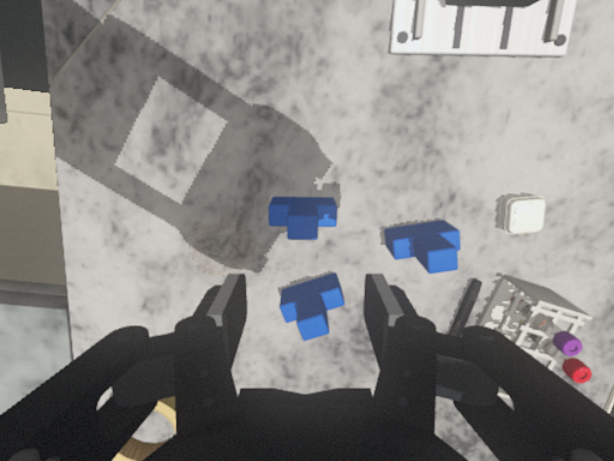

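The wrist view shows the first spacer at px (302,215), between and ahead of the open fingers, and the others at (312,300) and (430,245); the gauze is at (522,213).

```bash
python3 -m crank '[[[-0.001,-0.002,0.04],0.01],[[-0.001,-0.002,0.08],0.01],[[-0.001,-0.002,0.1],0.01],[[-0.001,-0.002,0.1],0.01]]'; python3 go.py .4465 -.206 .05 94.9
```

```text
time_s: 1.48
ee_pos: [0.4442, -0.2051, 0.0954]
tcp_rot: [-179.7, -0.2, 94.9]
contact_force: [-0.8, 0.2, -1.2]
opening: 0.0508
t 1.4833 shift [-0.0013  0.0025  0.0453] turn 0.0005 now [ 0.4442 -0.2051  0.0954] [-179.65   -0.22   94.93]
```

```bash
python3 -m crank '[[[-0.001,0.001,0.025],0],[[-0.001,0.001,0.04],0],[[-0.001,0.001,0.049],0],[[-0.001,0.001,0.049],0],[[-0.001,0.001,0.049],0]]'; python3 go.py .4465 -.206 .05 94.9
```

```text
time_s: 1.9
ee_pos: [0.4477, -0.2074, 0.0524]
tcp_rot: [180.0, 0.0, 94.9]
contact_force: [0.3, 0.0, 1.1]
opening: 0.0512
t 1.9 shift [ 0.0015 -0.0011  0.0024] turn 0.0003 now [ 0.4477 -0.2074  0.0524] [1.7997e+02 2.0000e-02 9.4920e+01]
```

```bash
python3 -m crank '[[[0.001,-0.001,0.001],0],[[0.001,-0.001,0.001],0]]'; python3 -m crank '[[[0,0,0],0],[[0,0,0],0],[[0,0,0],0],[[0,0,0],0],[[0,0,0],0],[[0,0,0],0]]' 0 40; python3 go.py .57 .029 .17 94.3
```

```text
time_s: 2.07
ee_pos: [0.4466, -0.2064, 0.0515]
tcp_rot: [179.9, 0.0, 94.9]
contact_force: [0.6, 0.0, -0.6]
opening: 0.0513
time_s: 2.57
ee_pos: [0.4465, -0.2063, 0.0508]
tcp_rot: [180.0, 0.0, 94.9]
contact_force: [-0.2, 0.6, 6.1]
opening: 0.0234
t 2.5667 shift [ 0.2238  0.1433 -0.1192] turn 0.011 now [ 0.4465 -0.2063  0.0508] [1.7997e+02 2.0000e-02 9.4930e+01]
```

```bash
python3 -m crank '[[[0,0,-0.03],0],[[0,0,-0.07],0],[[0,0,-0.119],0],[[0.06,0.04,-0.119],0.011],[[0.16,0.1,-0.119],0.011],[[0.16,0.1,-0.119],0.011],[[0.16,0.1,-0.119],0.011],[[0.16,0.1,-0.119],0.011],[[0.16,0.1,-0.119],0.011],[[0.16,0.1,-0.119],0.011]]'
cat > cl.py <<'E'
from h import *
import sys
f=shot('wrist');save(f,sys.argv[1],1.2);P=cloud(f);H=hsv(f);Z=P[...,2];ok=f['depth']>0
blue=(H[...,0]>100)&(H[...,0]<125)&(H[...,1]>130)
red=((H[...,0]<6)|(H[...,0]>174))&(H[...,1]>130)&ok
yel=(H[...,0]>20)&(H[...,0]<35)&(H[...,1]>110)&ok&(Z>.015)&(P[...,0]<.62)
reg=ok&(P[...,0]>.48)&(P[...,0]<.66)&(P[...,1]>-.09)&(P[...,1]<.3)
def rep(n,m,amin=150):
    for b in blobs(m,amin):
        q=P[b]; print(n,b.sum(),'z',np.median(q[:,2]).round(4),rect(q[:,:2]),'y',np.percentile(q[:,1],[1,99]).round(4))
rep('red',red&reg&(Z>.075),60);rep('yel',yel&reg,40)
rep('lvl45',reg&~blue&~yel&~red&(abs(Z-.0455)<.0035))
rep('stop36-44',reg&~blue&~yel&(abs(Z-.0405)<.003))
rep('plate',reg&(Z>.005)&(Z<.011),800)
rep('tabtop',blue&ok&(abs(Z-.084)<.005),60)
rep('shoulder',blue&ok&reg&(abs(Z-.046)<.004),60)
print(arm.sense()['ee_pos'].round(4))
E
python3 cl.py w2.png
```

```text
time_s: 3.4
ee_pos: [0.5323, -0.0373, 0.1689]
tcp_rot: [-179.9, -0.0, 94.4]
contact_force: [0.4, 0.0, -0.5]
opening: 0.0237
red 733 z 0.0828 [576.5  -6.8  22.6  19.1   4.5] y [-0.0164  0.0028]
lvl45 9502 z 0.0436 [570.4  81.7  88.1  65.9   4.2] y [0.049  0.1151]
lvl45 2005 z 0.0449 [577.1  -5.8  69.5  35.    4.2] y [-0.0245  0.0121]
stop36-44 4195 z 0.043 [570.2  81.9  88.2  66.    3.8] y [0.0486 0.1152]
stop36-44 166 z 0.0418 [575.1  10.3  68.3   5.4   8.2] y [0.0042 0.0136]
plate 14746 z 0.0071 [573.6  33.7 185.7 149.9 -85.1] y [-0.0591  0.1226]
[ 0.532  -0.0382  0.1689]
```

View pics/w2.png

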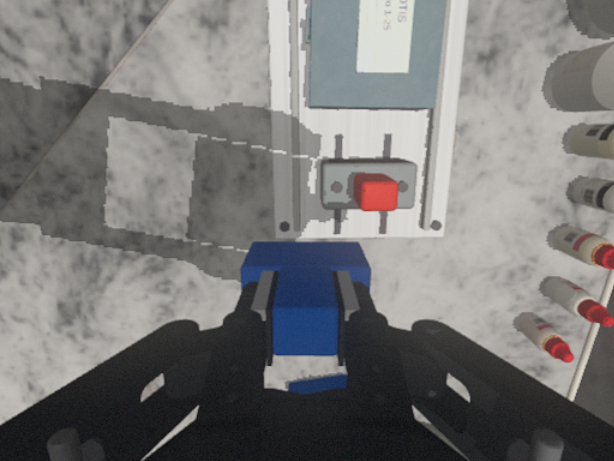

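The view shows the spacer held square at (305,300), the red fin at (376,192), and the box front edge at row ~107; the gap between jaw and box is clear, ~37 mm wide.

```bash
python3 go.py .5741 .0296 .17 94.3
```

```text
t 3.45 shift [ 0.0644  0.0471 -0.0011] turn 0.0009 now [ 0.532  -0.0382  0.1689] [-1.7995e+02  1.0000e-02  9.4350e+01]
```

```bash
python3 -m crank '[[[0.032,0.024,0],0],[[0.064,0.047,0],0],[[0.064,0.047,0.01],0],[[0.064,0.047,0.04],0],[[0.064,0.047,0.07],0],[[0.064,0.047,0.085],0],[[0.064,0.047,0.085],0]]'; python3 go.py .5741 .0296 .0588 94.3
```

```text
time_s: 4.03
ee_pos: [0.5722, 0.0278, 0.0803]
tcp_rot: [-179.7, -0.0, 94.2]
contact_force: [-0.7, 0.7, -1.2]
opening: 0.0234
t 4.0333 shift [0.0016 0.0022 0.0215] turn -0.0014 now [0.5722 0.0278 0.0803] [-1.7968e+02 -1.0000e-02  9.4220e+01]
```

```bash
python3 -m crank '[[[0.001,0.001,0.012],0],[[0.001,0.001,0.021],0],[[0.001,0.001,0.021],0],[[0.001,0.001,0.021],0],[[0.001,0.001,0.021],0]]'; python3 go.py .5741 .0296 .0588 94.3
```

```text
time_s: 4.45
ee_pos: [0.5755, 0.0301, 0.0641]
tcp_rot: [179.9, 0.0, 94.3]
contact_force: [0.0, -0.6, -0.4]
opening: 0.0232
t 4.45 shift [-0.0004 -0.0015  0.0053] turn -0.0001 now [0.5755 0.0301 0.0641] [1.7994e+02 1.0000e-02 9.4290e+01]
```

```bash
python3 -m crank '[[[0,-0.001,0.003],0],[[0,-0.001,0.005],0],[[0,-0.001,0.005],0],[[0,-0.001,0.005],0]]'; python3 go.py .5741 .0296 .0588 94.3
```

```text
time_s: 4.78
ee_pos: [0.5745, 0.0301, 0.0588]
tcp_rot: [179.9, 0.0, 94.3]
contact_force: [0.5, 0.3, 5.0]
opening: 0.0233
t 4.7833 shift [-0.0005 -0.0004  0.    ] turn 0.0001 now [0.5745 0.0301 0.0588] [1.7994e+02 1.0000e-02 9.4300e+01]
```

```bash
python3 -m crank '[[[0.004,0,-0.0005],0],[[0.008,0,-0.0005],0],[[0.011,0,-0.0005],0],[[0.014,0,-0.0005],0],[[0.017,0,-0.0005],0],[[0.02,0,-0.0005],0],[[0.023,0,-0.0005],0],[[0.026,0,-0.0005],0],[[0.029,0,-0.0005],0],[[0.032,0,-0.0005],0],[[0.035,0,-0.0005],0],[[0.035,0,-0.0005],0]]'; python3 -m crank '[[[0.002,0,0],0],[[0.003,0,0],0],[[0.003,0,0],0],[[0.003,0,0],0]]'; python3 -m crank '[[[0.001,0,0],0],[[0.002,0,0],0],[[0.002,0,0],0],[[0.002,0,0],0]]'
```

```text
time_s: 5.78
ee_pos: [0.5715, 0.0656, 0.0588]
tcp_rot: [180.0, -0.0, 94.3]
contact_force: [0.2, -0.3, 1.4]
opening: 0.0234
time_s: 6.12
ee_pos: [0.5713, 0.0682, 0.0588]
tcp_rot: [-180.0, -0.0, 94.3]
contact_force: [-0.5, -1.5, 2.1]
opening: 0.0233
time_s: 6.45
ee_pos: [0.5712, 0.07, 0.0588]
tcp_rot: [180.0, -0.0, 94.3]
contact_force: [0.8, -3.6, 3.6]
opening: 0.0233
```

```bash
python3 -m crank '[[[0,0,0],0],[[0,0,0],0],[[0,0,0],0],[[0,0,0],0]]' 0.6; python3 -m crank '[[[0,0,-0.02],0],[[0,0,-0.06],0],[[0,0,-0.1],0],[[0,0,-0.1],0],[[0,0,-0.1],0]]';python3 cl.py w3.png; python3 go.py .463 -.261 .16 114.5
```

```text
time_s: 6.78
ee_pos: [0.571, 0.0702, 0.0586]
tcp_rot: [-180.0, -0.0, 94.3]
contact_force: [-0.5, -0.0, 0.1]
opening: 0.0514
time_s: 7.2
ee_pos: [0.5721, 0.0702, 0.1614]
tcp_rot: [179.7, -0.0, 94.3]
contact_force: [-0.2, 0.4, -1.3]
opening: 0.0514
red 630 z 0.0826 [576.7  -5.7  22.   19.8   4.7] y [-0.015   0.0043]
yel 837 z 0.04 [560.1 188.   68.8   7.4   4.5] y [0.1825 0.1931]
lvl45 1676 z 0.0431 [558.2 209.8  78.5  12.4   4.3] y [0.2021 0.2178]
lvl45 13914 z 0.0436 [566.9 121.9 123.7  88.2 -85.7] y [0.0715 0.1835]
lvl45 1747 z 0.0449 [576.9  -5.9  69.4  35.7   5.5] y [-0.0242  0.0127]
stop36-44 1571 z 0.0426 [558.6 209.8  80.   13.5   4.9] y [0.2009 0.2178]
stop36-44 5012 z 0.043 [565.9 135.1 114.2  88.4 -85.4] y [0.0785 0.1847]
stop36-44 158 z 0.0431 [573.4 127.1  20.6  20.2  49.7] y [0.1181 0.1338]
stop36-44 279 z 0.0412 [575.6  10.1  69.2   3.9   4.6] y [0.0066 0.0136]
plate 3500 z 0.007 [633.5 123.1 218.3  15.4 -85.1] y [0.0215 0.2304]
plate 3065 z 0.0072 [500.  105.  211.   15.4 -85.1] y [0.0091 0.2089]
plate 5706 z 0.0071 [579.2  27.8 177.7 124.4 -88.2] y [-0.0595  0.097 ]
tabtop 586 z 0.083 [570.8  69.6  22.4  19.    4. ] y [0.06   0.0785]
shoulder 371 z 0.0451 [550.7  68.   18.5  18.  -86.6] y [0.0587 0.077 ]
[0.5714 0.0701 0.1593]
t 7.25 shift [-0.3221 -0.1329 -0.0009] turn -0.3525 now [0.5714 0.0701 0.1593] [ 1.7992e+02 -1.0000e-02  9.4300e+01]
```

```bash
python3 go.py .5593 -.2219 .12 104.3
```

```text
t 7.25 shift [-0.2903 -0.034   0.0392] turn -0.1745 now [0.5714 0.0701 0.1593] [ 1.7992e+02 -1.0000e-02  9.4300e+01]
```

```bash
python3 -m crank '[[[-0.2,-0.023,0],-0.175],[[-0.2,-0.023,0],-0.175],[[-0.2,-0.023,0],-0.175],[[-0.2,-0.023,0],-0.175],[[-0.2,-0.023,0],-0.175],[[-0.29,-0.034,0.02],-0.175],[[-0.29,-0.034,0.03],-0.175],[[-0.29,-0.034,0.039],-0.175],[[-0.29,-0.034,0.039],-0.175],[[-0.29,-0.034,0.039],-0.175]]'; python3 spw.py 2>/dev/null; python3 go.py .5593 -.2219 .05 104.3
```

```text
time_s: 8.08
ee_pos: [0.5581, -0.2216, 0.1177]
tcp_rot: [-179.8, -0.1, 104.2]
contact_force: [0.4, 0.0, 0.2]
opening: 0.0511
2854 tab [ 559.4 -221.8   23.7   20.    13.7] zt 0.0749 body+tab [ 559.3 -221.9   58.8   20.    14. ]
2652 tab [ 462.2 -287.4   24.9   10.2   29.1] zt 0.0746 body+tab [ 464.7 -292.    59.8   20.3   25. ]
t 8.1333 shift [-0.0011  0.0004  0.0689] turn 0.0002 now [ 0.5587 -0.221   0.1189] [-1.7993e+02 -8.0000e-02  1.0431e+02]
```

```bash
python3 -m crank '[[[-0.001,0,0.03],0],[[-0.001,0,0.055],0],[[-0.001,0,0.069],0],[[-0.001,0,0.069],0],[[-0.001,0,0.069],0],[[-0.001,0,0.069],0]]'; python3 go.py .5593 -.2219 .0508 104.3;python3 -m crank '[[[0,0,0],0],[[0,0,0],0],[[0,0,0],0],[[0,0,0],0],[[0,0,0],0],[[0,0,0],0]]' 0 40; python3 go.py .5741 .0356 .17 94.3
```

```text
time_s: 8.63
ee_pos: [0.5601, -0.2225, 0.0526]
tcp_rot: [179.9, 0.1, 104.4]
contact_force: [0.8, 0.1, 0.7]
opening: 0.0514
t 8.6333 shift [ 0.0008 -0.0007  0.0018] turn 0.0011 now [ 0.5601 -0.2225  0.0526] [1.7991e+02 7.0000e-02 1.0436e+02]
time_s: 9.13
ee_pos: [0.5598, -0.2229, 0.0521]
tcp_rot: [179.9, 0.1, 104.3]
contact_force: [-0.3, 0.3, 6.3]
opening: 0.0236
t 9.1333 shift [ 0.2468  0.0779 -0.118 ] turn 0.1748 now [ 0.5598 -0.2229  0.0521] [1.7992e+02 5.0000e-02 1.0432e+02]
```

```bash
python3 -m crank '[[[0,0,-0.04],0],[[0,0,-0.08],0],[[0,0,-0.118],0],[[0.246,0.077,-0.118],0.175],[[0.246,0.077,-0.118],0.175],[[0.246,0.077,-0.118],0.175],[[0.246,0.077,-0.118],0.175],[[0.246,0.077,-0.118],0.175],[[0.246,0.077,-0.118],0.175],[[0.246,0.077,-0.118],0.175],[[0.246,0.077,-0.118],0.175],[[0.246,0.077,-0.118],0.175]]'; python3 go.py .5737 .0352 .06 94.3
```

```text
time_s: 10.13
ee_pos: [0.573, 0.0349, 0.169]
tcp_rot: [180.0, 0.0, 94.4]
contact_force: [0.2, -1.1, -0.8]
opening: 0.0234
t 10.1333 shift [0.0003 0.0007 0.109 ] turn 0.0013 now [0.573  0.0349 0.169 ] [1.7999e+02 2.0000e-02 9.4370e+01]
```

```bash
python3 -m crank '[[[0,0,0.03],0],[[0,0,0.06],0],[[0,0,0.085],0],[[0,0,0.098],0],[[0,0,0.104],0],[[0,0,0.104],0],[[0,0,0.104],0],[[0,0,0.104],0]]'; python3 go.py .5737 .0352 .06 94.3
```

```text
time_s: 10.8
ee_pos: [0.5738, 0.0344, 0.0666]
tcp_rot: [179.9, 0.0, 94.3]
contact_force: [0.3, -0.0, -1.1]
opening: 0.0239
t 10.8 shift [ 0.0008 -0.0001  0.0066] turn -0.0003 now [0.5738 0.0344 0.0666] [1.7987e+02 1.0000e-02 9.4280e+01]
```

```bash
python3 -m crank '[[[0,0,0.004],0],[[0,0,0.007],0],[[0,0,0.007],0],[[0,0,0.007],0]]'; python3 -m crank '[[[0.003,0,-0.0005],0],[[0.006,0,-0.0005],0],[[0.009,0,-0.0005],0],[[0.012,0,-0.0005],0],[[0.014,0,-0.0005],0],[[0.016,0,-0.0005],0],[[0.016,0,-0.0005],0],[[0.016,0,-0.0005],0]]'
```

```text
time_s: 11.13
ee_pos: [0.5741, 0.0347, 0.0599]
tcp_rot: [179.8, 0.0, 94.3]
contact_force: [-1.7, -0.7, 14.0]
opening: 0.0232
time_s: 11.8
ee_pos: [0.5729, 0.0504, 0.0599]
tcp_rot: [179.8, 0.1, 94.3]
contact_force: [1.0, -3.4, 8.6]
opening: 0.0234
```

```bash
python3 -m crank '[[[0,0,-0.001],0],[[0,0,-0.001],0]]';python3 -m crank '[[[0,0,0],0],[[0,0,0],0],[[0,0,0],0],[[0,0,0],0]]' 0.6; python3 -m crank '[[[0,0,-0.02],0],[[0,0,-0.06],0],[[0,0,-0.1],0],[[0,0,-0.1],0],[[0,0,-0.1],0]]';python3 cl.py w3.png|egrep 'tab|shoul|red'; python3 go.py .4645 -.2917 .12 114.8
```

```text
time_s: 11.97
ee_pos: [0.5722, 0.0504, 0.06]
tcp_rot: [179.9, 0.0, 94.3]
contact_force: [0.2, -4.2, 6.4]
opening: 0.0235
time_s: 12.3
ee_pos: [0.5716, 0.0508, 0.0591]
tcp_rot: [-180.0, -0.0, 94.3]
contact_force: [-0.1, 0.1, -1.6]
opening: 0.0515
time_s: 12.72
ee_pos: [0.5728, 0.0508, 0.1619]
tcp_rot: [179.8, 0.0, 94.3]
contact_force: [-0.3, 0.2, -0.9]
opening: 0.0511
red 642 z 0.0827 [577.   -5.9  22.9  20.3   7.3] y [-0.0155  0.004 ]
tabtop 1540 z 0.0829 [571.4  60.   39.2  23.9 -86. ] y [0.041  0.0793]
shoulder 796 z 0.045 [552.   58.2  40.2  20.9 -86.2] y [0.0384 0.0779]
shoulder 375 z 0.045 [589.8  71.1  19.1  18.7 -85.9] y [0.0616 0.0807]
shoulder 259 z 0.0451 [593.1  50.9  19.2  14.4 -84.4] y [0.0421 0.0602]
t 12.7667 shift [-0.3334 -0.1329  0.0396] turn -0.3577 now [0.572  0.0507 0.1598] [179.93  -0.    94.3 ]
```

Two spacers stand tight and square. Next, the third.

```bash
python3 -m crank '[[[-0.24,-0.096,0],-0.358],[[-0.24,-0.096,0],-0.358],[[-0.24,-0.096,0],-0.358],[[-0.24,-0.096,0],-0.358],[[-0.24,-0.096,0],-0.358],[[-0.24,-0.096,0],-0.358],[[-0.333,-0.133,0.02],-0.358],[[-0.333,-0.133,0.04],-0.358],[[-0.333,-0.133,0.04],-0.358],[[-0.333,-0.133,0.04],-0.358],[[-0.333,-0.133,0.04],-0.358]]'; python3 spw.py 2>/dev/null; python3 go.py .4645 -.2917 .0508 114.8
```

```text
time_s: 13.68
ee_pos: [0.4625, -0.2922, 0.1167]
tcp_rot: [-179.9, -0.2, 114.6]
contact_force: [-0.9, 0.1, 0.4]
opening: 0.0515
2982 tab [ 464.  -292.2   23.5   19.9   25.2] zt 0.0749 body+tab [ 463.6 -292.3   58.5   20.5   25.9]
t 13.7333 shift [-0.001   0.0009  0.067 ] turn -0.0014 now [ 0.4634 -0.2913  0.1178] [-1.7993e+02 -1.4000e-01  1.1472e+02]
```

```bash
python3 -m crank '[[[-0.001,0,0.03],-0.008],[[-0.001,0,0.055],-0.008],[[-0.001,0,0.069],-0.008],[[-0.001,0,0.069],-0.008],[[-0.001,0,0.069],-0.008],[[-0.001,0,0.069],-0.008]]'; python3 go.py .464 -.2922 .0508 115.2;python3 -m crank '[[[0,0,0],0],[[0,0,0],0],[[0,0,0],0],[[0,0,0],0],[[0,0,0],0],[[0,0,0],0]]' 0 40; python3 go.py .575 .0253 .17 94.3
```

```text
time_s: 14.23
ee_pos: [0.4654, -0.2919, 0.0517]
tcp_rot: [180.0, 0.1, 115.3]
contact_force: [0.1, 0.2, 0.4]
opening: 0.0516
t 14.2333 shift [ 0.0003 -0.0014  0.0009] turn 0.0023 now [ 0.4654 -0.2919  0.0517] [1.7995e+02 7.0000e-02 1.1533e+02]
time_s: 14.73
ee_pos: [0.465, -0.2925, 0.0514]
tcp_rot: [179.9, 0.1, 115.3]
contact_force: [-0.3, 1.4, 7.4]
opening: 0.0234
t 14.7333 shift [ 0.2404  0.2352 -0.1186] turn 0.3658 now [ 0.465  -0.2925  0.0514] [1.7994e+02 7.0000e-02 1.1526e+02]
```

```bash
python3 -m crank '[[[0,0,-0.04],0],[[0,0,-0.08],0],[[0,0,-0.118],0],[[0,0,-0.118],0.05],[[0.24,0.235,-0.118],0.366],[[0.24,0.235,-0.118],0.366],[[0.24,0.235,-0.118],0.366],[[0.24,0.235,-0.118],0.366],[[0.24,0.235,-0.118],0.366],[[0.24,0.235,-0.118],0.366],[[0.24,0.235,-0.118],0.366],[[0.24,0.235,-0.118],0.366]]'; python3 -m crank '[[[0,0,0],0]]'; python3 go.py .5744 .0256 .0594 94.3
```

```text
time_s: 15.73
ee_pos: [0.5717, 0.0181, 0.1687]
tcp_rot: [180.0, 0.0, 94.3]
contact_force: [1.5, -0.5, 0.1]
opening: 0.0235
time_s: 15.82
ee_pos: [0.5726, 0.0216, 0.1684]
tcp_rot: [180.0, -0.1, 94.5]
contact_force: [0.2, -0.0, -0.8]
opening: 0.0234
t 15.8167 shift [0.0037 0.002  0.109 ] turn 0.0041 now [0.5726 0.0216 0.1684] [ 1.7997e+02 -9.0000e-02  9.4530e+01]
```

```bash
python3 -m crank '[[[0.002,0,0],0.002],[[0.002,0,0.02],0.002],[[0.002,0,0.02],0.002],[[0.002,0,0.02],0.002]]';  python3 go.py .5744 .0256 .0594 94.3; python3 cl.py w5.png | egrep 'tab|red'
```

```text
time_s: 16.15
ee_pos: [0.5706, 0.0171, 0.1478]
tcp_rot: [-179.9, -0.0, 94.1]
contact_force: [0.4, -0.3, 0.1]
opening: 0.0236
t 16.15 shift [0.0082 0.0045 0.0884] turn -0.0032 now [0.5706 0.0171 0.1478] [-179.9    -0.     94.12]
tabtop 2001 z 0.083 [571.3  59.6  39.6  23.9 -86.2] y [0.0403 0.0788]
```

```bash
python3 -m crank '[[[0.008,0.004,0],-0.002],[[0.008,0.004,0],-0.002],[[0.008,0.004,0.02],-0.002],[[0.008,0.004,0.02],-0.002],[[0.008,0.004,0.02],-0.002]]';  python3 go.py .5744 .0256 .0594 94.3
```

```text
time_s: 16.62
ee_pos: [0.5744, 0.0263, 0.128]
tcp_rot: [-179.9, -0.0, 94.3]
contact_force: [-0.5, 0.3, -0.5]
opening: 0.0234
t 16.6167 shift [-0.0007  0.0001  0.0686] turn -0.0001 now [0.5744 0.0263 0.128 ] [-1.7992e+02 -1.0000e-02  9.4300e+01]
```

```bash
python3 -m crank '[[[-0.0005,0,0.02],0],[[-0.0005,0,0.04],0],[[-0.0005,0,0.05],0],[[-0.0005,0,0.06],0],[[-0.0005,0,0.064],0],[[-0.0005,0,0.064],0],[[-0.0005,0,0.064],0]]'; python3 go.py .5744 .0256 .0594 94.3
```

```text
time_s: 17.2
ee_pos: [0.5751, 0.0257, 0.0651]
tcp_rot: [180.0, 0.0, 94.3]
contact_force: [-0.1, 0.1, -0.4]
opening: 0.0233
t 17.2 shift [-0.0001 -0.0007  0.0057] turn -0.0001 now [0.5751 0.0257 0.0651] [179.97   0.    94.3 ]
```

```bash
python3 -m crank '[[[0,0,0.003],0],[[0,0,0.0055],0],[[0,0,0.0055],0],[[0,0,0.0055],0]]'; python3 -m crank '[[[0.002,0,-0.0005],0],[[0.004,0,-0.0005],0],[[0.006,0,-0.0005],0],[[0.006,0,-0.0005],0],[[0.006,0,-0.0005],0]]'
```

```text
time_s: 17.53
ee_pos: [0.575, 0.0257, 0.0593]
tcp_rot: [180.0, 0.0, 94.3]
contact_force: [-0.2, -0.3, 4.1]
opening: 0.0234
time_s: 17.95
ee_pos: [0.5744, 0.0316, 0.0594]
tcp_rot: [180.0, 0.0, 94.3]
contact_force: [0.9, -4.7, 0.9]
opening: 0.0234
```

Seated and in contact. Release, lift, look.

```bash
python3 -m crank '[[[0,0,0],0],[[0,0,0],0],[[0,0,0],0],[[0,0,0],0]]' 0.6; python3 -m crank '[[[0,0,-0.02],0],[[0,0,-0.06],0],[[0,0,-0.08],0],[[0,0,-0.08],0],[[0,0,-0.08],0]]';python3 cl.py w6.png|egrep 'tab|shoul|red|yel|lvl'; python3 go.py .577 -.006 .062 94.3
```

```text
time_s: 18.28
ee_pos: [0.5742, 0.0319, 0.0592]
tcp_rot: [-180.0, -0.0, 94.3]
contact_force: [-0.5, 0.4, 0.9]
opening: 0.0508
time_s: 18.7
ee_pos: [0.5748, 0.0318, 0.1407]
tcp_rot: [179.9, 0.0, 94.3]
contact_force: [0.2, 0.4, -0.9]
opening: 0.0513
red 825 z 0.0827 [576.8  -6.   23.1  19.6   5.3] y [-0.0154  0.004 ]
lvl45 15828 z 0.0436 [568.9  96.6 150.2  88.4 -85.7] y [0.0797 0.1714]
lvl45 1965 z 0.045 [577.1  -6.   69.7  35.5   5.2] y [-0.0242  0.0125]
tabtop 2927 z 0.083 [571.9  50.9  59.9  24.2 -85.5] y [0.0225 0.0802]
shoulder 1377 z 0.045 [550.4  49.3  59.9  18.2 -88.4] y [0.0205 0.0788]
shoulder 1313 z 0.045 [593.7  52.7  59.8  18.  -81.9] y [0.0236 0.0811]
t 18.75 shift [-0.0379 -0.0001  0.0772] turn -0.0 now [0.5742 0.0318 0.1392] [ 1.7999e+02 -1.0000e-02  9.4300e+01]
```

View pics/w6.png

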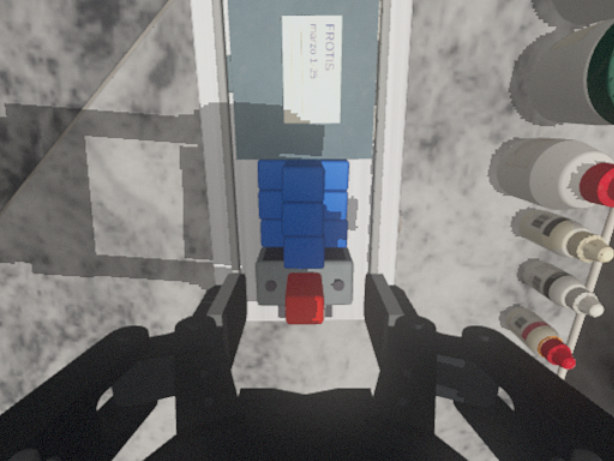

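The view shows three spacers stacked flush and square at (303,205) between the box (edge row 160) and the jaw (row 250), with ~9 mm free — no room for another. The fin is at (305,298). Now I grip the fin and push.

```bash
python3 -m crank '[[[-0.02,0,0],0],[[-0.038,0,0],0],[[-0.038,0,0.03],0],[[-0.038,0,0.06],0],[[-0.038,0,0.077],0],[[-0.038,0,0.077],0],[[-0.038,0,0.077],0]]'; python3 -m crank '[[[0,0,0],0],[[0,0,0],0],[[0,0,0],0],[[0,0,0],0],[[0,0,0],0],[[0,0,0],0]]' 0 80; python3 -m crank '[[[0.003,0,0],0],[[0.006,0,0],0],[[0.008,0,0],0],[[0.01,0,0],0],[[0.01,0,0],0],[[0.01,0,0],0]]'
```

```text
time_s: 19.33
ee_pos: [0.5763, -0.0061, 0.061]
tcp_rot: [-179.8, -0.0, 94.3]
contact_force: [-0.5, -0.0, 1.1]
opening: 0.0515
time_s: 19.83
ee_pos: [0.5775, -0.0062, 0.0641]
tcp_rot: [179.9, 0.0, 94.3]
contact_force: [-5.6, -0.3, 7.3]
opening: 0.0227
time_s: 20.33
ee_pos: [0.5766, 0.0038, 0.0641]
tcp_rot: [179.9, 0.0, 94.3]
contact_force: [-6.1, -0.7, 7.9]
opening: 0.0228
```

```bash
for i in 1 2 ; do echo; done; python3 -m crank '[[[0.001,0,0],0],[[0.002,0,0],0],[[0.002,0,0],0],[[0.002,0,0],0]]'; python3 -m crank '[[[0.001,0,0],0],[[0.002,0,0],0],[[0.002,0,0],0],[[0.002,0,0],0]]'; python3 -m crank '[[[0.001,0,0],0],[[0.002,0,0],0],[[0.002,0,0],0],[[0.002,0,0],0]]'; python3 cl.py w7.png
cat > sc.py <<'E'
from h import *
f=shot('top');P=cloud(f);H=hsv(f)
y=(H[...,0]>18)&(H[...,0]<36)&(H[...,1]>110)&(P[...,0]>.5)&(P[...,0]<.62)&(P[...,1]>.1)&(P[...,1]<.3)
print('top yellow',rect(plane(f,y,.043)),y.sum()); save(f,'top7.png',1.5)
g=shot('scene');save(g,'scene7.png',1.5);P=cloud(g);H=hsv(g)
y=(H[...,0]>18)&(H[...,0]<36)&(H[...,1]>110)&(P[...,0]>.5)&(P[...,0]<.62)&(P[...,1]>.1)&(P[...,1]<.3)
print('scene yellow',y.sum(),rect(P[y][:,:2]),np.percentile(P[y][:,1],[2,98]))
E
python3 sc.py
```

```text
time_s: 20.67
ee_pos: [0.5765, 0.0051, 0.064]
tcp_rot: [179.9, 0.1, 94.3]
contact_force: [-6.3, -7.7, 8.0]
opening: 0.0223
time_s: 21.0
ee_pos: [0.5764, 0.0068, 0.064]
tcp_rot: [179.9, 0.1, 94.3]
contact_force: [-5.8, -9.8, 7.2]
opening: 0.0226
time_s: 21.33
ee_pos: [0.5762, 0.0085, 0.0641]
tcp_rot: [179.9, 0.2, 94.3]
contact_force: [-7.0, -11.8, 7.0]
opening: 0.0225
red 2291 z 0.0827 [575.9   8.2  23.   20.4   5.5] y [-0.0012  0.0185]
lvl45 16100 z 0.0436 [568.4 104.9  88.3  40.4   4.4] y [0.084  0.1258]
lvl45 1081 z 0.0449 [600.9  11.7  32.7  19.4 -84.8] y [-0.0005  0.0274]
lvl45 1052 z 0.045 [550.2   7.4  32.   18.8 -86. ] y [-0.0056  0.0233]
stop36-44 5258 z 0.0431 [568.5 104.8  88.2  40.3   4.2] y [0.0845 0.1262]
stop36-44 155 z 0.043 [530.2 116.8  13.4   9.6 -23.5] y [0.1118 0.1205]
plate 5618 z 0.0072 [505.1  41.7 178.5  14.7 -85. ] y [-0.0398  0.1293]
plate 5627 z 0.007 [640.   51.7 178.7  14.6 -85. ] y [-0.0294  0.1393]
plate 3516 z 0.0072 [530.3  20.1 126.   16.6 -85.1] y [-0.0357  0.0814]
plate 3719 z 0.0071 [619.   26.8 125.6  17.5 -84.2] y [-0.0291  0.0882]
tabtop 8570 z 0.083 [571.5  55.1  59.3  24.7 -84.9] y [0.0267 0.0842]
shoulder 2900 z 0.0451 [549.1  53.5  59.1  15.6 -85.4] y [0.025  0.0826]
shoulder 2932 z 0.045 [593.3  56.7  59.5  15.3 -84.9] y [0.0283 0.086 ]
[0.5762 0.0085 0.0641]
top yellow [559.  193.6  64.7   6.5   4.5] 52
scene yellow 107 [559.6 194.6  68.5  11.6   3.8] [0.18795331 0.19918746]
```

Run:
```python
from h import *
for n in('top','scene'):
    f=load(n);K=f['K'];out=[]
    for k in('0','7'):
        im=cv2.imread(f'pics/{n}{k}.png').astype(float);w=np.minimum(im[...,1],im[...,2])-im[...,0]
        v,u=np.indices(w.shape)
        x0,x1,y0,y1=(275,305,255,310) if n=='top' else (280,345,345,390)
        sub=np.clip(w[y0:y1,x0:x1]-40,0,None);uu=u[y0:y1,x0:x1];vv=v[y0:y1,x0:x1]
        uv=np.array([[(uu*sub).sum()/sub.sum(),(vv*sub).sum()/sub.sum()]])
        out.append(plane(f,(uv+.5)/1.5-.5,.036)[0]); print(n,k,uv.round(2),out[-1].round(4),sub.sum())
    print('shift mm',(out[1]-out[0])*1000)
```

```text
top 0 [[290.41 283.56]] [0.5602 0.1881] 6434.0
top 7 [[286.82 283.28]] [0.5607 0.1951] 6261.0
shift mm [0.53071163 6.99637854]
scene 0 [[311.16 361.94]] [0.5604 0.1847] 24534.0
scene 7 [[308.5  363.74]] [0.5616 0.1899] 20424.0
shift mm [1.19741493 5.2398976 ]
```

View pics/scene7.png

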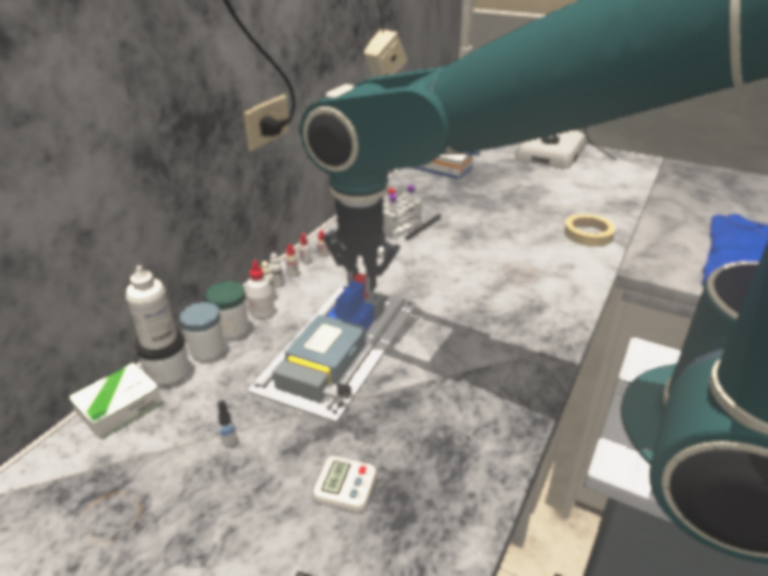

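The scene view shows the stack closed, with the pad pressed against the box at (308,363); timer, dropper, gauze and marker are in place. The pad is in ~5–7 mm, about half-way. I'll check it's steady, then hand in.

```bash
python3 -m crank '[[[0,0,0],0],[[0,0,0],0],[[0,0,0],0],[[0,0,0],0],[[0,0,0],0],[[0,0,0],0]]' && python3 -c "
from workcell import arm
print(arm.hand_in())"
```

```text
time_s: 21.98
ee_pos: [0.5762, 0.0085, 0.0641]
tcp_rot: [179.9, 0.1, 94.3]
contact_force: [-6.3, -12.0, 6.9]
opening: 0.0229
the job is handed in; nothing more can be done
None
```

I stood all three spacers upright and side by side in the gap, pushing the box back onto the yellow pad. I then gripped the red fin with 80 N, pushed the jaw in, and handed the job in at about 22 s while still holding it. No verdict was reported.

**Last checks:**
- **Stack:** about 59.5 mm long, as three 20 mm spacers should be. It is square to the clamp within about 1° and within a few millimetres of the middle line. Before the push about 9 mm was left, so no fourth would have fitted.
- **Jaw:** in by about 14.3 mm, steady, with about 12 N pushing back along the clamp.
- **Pad:** pressed in by about half. The two cameras disagree: 7.0 mm from the top view and 5.2 mm from the scene view. Both are inside the 3–10 mm limits.
- **Loose items:** the timer and dropper bottle looked undisturbed in the last picture. The marker and gauze were only partly visible there, and I did not measure how far any of the four had moved.

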